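Clear the leak sensor and reset the cut-off under the sink

TASK

The scoop was left standing on the leak sensor's flat plate and has tripped the water cut-off. Hang the scoop by its own hook over the rim of the open glass jar, cup on the outside, and let go of it; then push the cut-off unit's wide sprung plunger all the way down to its stop, hold it there for a full second and release it so that it springs back. Leave the unit's thin test pin unpressed, the jar standing where it is, and the bottle, the can and the jar's lid undisturbed.

Things in the scene. Friction and masses are not known exactly. Their poses are not given: they have to be found in the camera images.
- scoop: Upright plastic dipper scoop, 60 g, 150 mm tall, standing on the plate on its flat-bottomed round cup (54 mm across, 45 mm high). Origin: centre of the cup's underside; z up. On the cup's +x side a strap 18 mm wide (y), 5 mm thick (x 25.5 to 30.5 mm) rises from the cup to a grip tab; its hook projects to +x below the tab. It starts with +x pointing away from the robot, within 0.9 rad.
- scoop_hook (a point): Middle of the underside of the scoop's hook bar, at (37.5, 0, 95) mm in the scoop's frame: this rests on the jar's rim when hung. The level bar is 6 mm thick (z 95 to 101 mm) and reaches from the strap out to x = 49.5 mm. The gap for the rim, between strap and tongue, is 14 mm (x 30.5 to 44.5 mm).
- scoop_tongue (a point): Lower end of the hook's tongue, 12 mm wide and 5 mm thick, hanging 24 mm below the bar's underside; at (47, 0, 71) mm in the scoop's frame.
- scoop_grip (a point): Centre of the scoop's grip tab, the place to pinch it, above the hook bar: at (28, 0, 125.5) mm in the scoop's frame. The tab is 18 mm wide (y), 10 mm thick (x) and runs from z = 101 to 150 mm.
- jar: Open straight-sided round glass storage jar, loose, 0.7 kg, outer radius 52 mm, wall 5 mm, 130 mm high, white tablets in its bottom. Origin: centre of its underside; z up. Its rim is at z = 130 mm. It stands on the tray's floor, which lies 3 mm above the work surface.
- plate: Leak sensor's flat white plate, fixed, 100 x 100 x 4 mm with two metal strips. Origin: centre of its underside. Fixed on the tray.
- unit: Water cut-off unit, fixed: grey box 80 (x) x 130 (y) x 60 mm high on a flange 100 x 150 mm. Origin: centre of its underside; z up. On its top stand the wide plunger at y = +35 mm and the thin test pin at y = -35 mm.
- plunger_top (a point): Centre of the top of the wide plunger's round head (40 mm across), 88 mm above the unit's underside when up; it moves down with the plunger.
- plunger (a joint): Travel of the wide plunger: 0 = up, 0.018 m = fully down on its stop. Sprung: it takes 4 N to start it and about 11 N to hold it at the stop, and it springs back by itself when released.
- pin (a joint): Travel of the thin test pin (12 mm across, standing 12 mm proud of the box): 0 = up, 0.006 m = down. Sprung, 1.5 to 3.5 N. Not to be pressed.
- bottle: Blue plastic bottle with twist cap, 200 mm tall, 68 mm across, a bystander. Origin: centre of its underside.
- can: Metal can 100 mm tall, 66 mm across, a bystander. Origin: centre of its underside.
- jarlid: The jar's steel lid with a knob, lying flat, 108 mm across, 26 mm high, a bystander. Origin: centre of its underside.

How it is judged:
On the way, in this order (a step that is already met when the one before it is completed fails the run):
1. the scoop hangs by its hook on the jar's rim, cup outside, let go and at rest (horizontal distance between scoop_hook and jar between 0.04 and 0.06 m and z of scoop_hook in the frame of jar between 0.122 and 0.138 m and horizontal distance between scoop_tongue and jar below 0.048 m and horizontal distance between scoop and jar above 0.06 m and angle between scoop's own z axis and vertical below 0.35 rad and contact force between scoop and jar above 0.15 N and contact force between the fingers and scoop below 0.05 N and linear speed of scoop below 0.03 m/s and angle between jar's own z axis and vertical below 0.1 rad), for 0.3 s.
2. with the scoop still hanging, the wide plunger is held within 1.5 mm of its stop for 0.8 s (value of joint plunger above 0.0165 m and horizontal distance between scoop_hook and jar between 0.04 and 0.06 m and z of scoop_hook in the frame of jar between 0.122 and 0.138 m and horizontal distance between scoop_tongue and jar below 0.048 m and horizontal distance between scoop and jar above 0.06 m and angle between scoop's own z axis and vertical below 0.35 rad and contact force between scoop and jar above 0.15 N), for 0.8 s.
At the end, for the whole second after the job is handed in: Scoop hangs at rest, unheld, by its hook on the jar's rim: bar within 8 mm of rim height, tongue inside, cup outside, within 0.35 rad of upright. Plunger and pin up within 2 mm. Jar, bottle, can and lid upright (0.1 rad) and within 30 mm of their starts (all of step 1 and value of joint each of plunger, pin below 0.002 m and distance of each of jar, bottle, can, jarlid from where it was at the start of the episode below 0.03 m and angle between each of bottle, can, jarlid's own z axis and vertical below 0.1 rad); the robot touches nothing.
It fails at once if the thin test pin is pressed (over 3 mm) (value of joint pin above 0.003 m).
It fails at once if the jar is tipped (over 0.4 rad) (angle between jar's own z axis and vertical above 0.4 rad).
It fails at once if the bottle or can is knocked over (angle between any of bottle, can's own z axis and vertical above 0.5 rad).
It also fails if it takes over 51 s, if anything falls off the work surface, if the arm or the gripper's body presses on something with over 40 N, if the wrist force passes 120 N, or if a joint passes its speed limit or range.

ROBOT

A 6-joint arm with a two-finger parallel gripper is mounted at the origin on the work surface. World frame = base frame: x ahead of the robot, y to its left, z up, the work surface at z = 0. Lengths are in m, angles in rad, forces in N, time in s.
With the tool pointing down it reaches from about 0.3 to 0.775 m from the base axis. Payload 14.6 kg.
Tool frame: the origin (TCP) lies at the very end of the fingers, on their centre line; the grasp point (between the pads) lies 19 mm behind it; z points along the fingers, y is the line along which they close (so a half turn about z gives the same grasp; the last joint's range is limited). The gripper opens to 94 mm and grips with 3 to 60 N. Pads are 16 mm wide; open, the fingers measure 119 mm over their backs; the gripper's body (75 mm by 177 mm) begins 78 mm behind the grasp point.
Start: joints at [-1.387, 0.3, 1.521, -0, 1.321, -0.067], TCP at [0.136, -0.533, 0.205] pointing down, gripper open.
Joint ranges: [-3.03, 3.03], [-0.79, 2.21], [0.23, 2.52], [-1.04, 4.18], [0, 3.07], [-2.55, 2.55]. Speed limits (rad/s): [2.22, 2.22, 2.57, 3.14, 3.14, 3.14].

INTERFACE

Orientations are given as [roll, pitch, yaw] about the fixed x, y, z axes, in that order (R = Rz(yaw) Ry(pitch) Rx(roll)).
In Python, from station import ctrl gives the robot as it stands.
- The arm moves only by the tool move_arm, never from a script. Its argument "increments" is a list of rows, each a list of 7 numbers: the opening, from 0 (shut) to 1 (fully open), then the shift along the tool's x, y, z in units of 50 mm (1.0 is 50 mm), then the turn, a rotation vector about the tool's x, y, z in rad. In form: [[claw, tx, ty, tz, rx, ry, rz], ...]. A call has 1 to 20 rows; each row shifts and turns the commanded pose from where the row before left it, along the tool's axes as they then stand; what a row does not reach is not made up. A row lasts 1/10 s, in which the tool goes at most 50 mm and 8.59 degrees, less where a joint would pass 70% of its speed; a pose out of reach is approached as far as the arm can. A call is refused whole if a number of a shift passes 1 or a number of a turn 0.15, either way. A call with a gripper value outside its range is refused whole. The fingers move at their own pace and stop on an object; "force" is the grip in N (left out, the last holds). Time passes only in rows, so rows that do not move let the fingers close. It gives the time, the measured TCP pose, the force, the opening and the grip force at its end, in the units of the state.
- ctrl.get_obs(): the state, without advancing time (a new reading comes with each control period).
- ctrl.camera(name): name is "scene" or "side" or "wrist"; returns a dict with "color" (420x560x3 uint8, blue, green, red), "K" (3x3 intrinsics, pixels), "pose" (4x4, takes a point from camera to world coordinates); the wrist camera has in their place "tool_from_camera" (4x4, takes a point from camera to tool coordinates, whose origin is the TCP and whose axes are the flange's). Camera axes: x right, y down, z forward; pixel columns grow to the right and rows downward; lengths in m; the calibration is good to about 2 mm. A picture is of the moment at which its call begins: read the wrist's pose just before it. There is no depth.
- ctrl.hand_in(): hands the job in; it is judged then, once.
Trained networks look in a picture, given as the dict that the camera call returned (one of the last four; its "shot" number tells which), for a name from the list of things; names that differ only in an ending like _2 or _b are one class to them, and where a whole thing is asked for, a point or a joint stands for the part that bears it (a point fixed in the world has none). Each returns a list of dicts, best first, with "conf" (0 to 1); they miss things now and then, are a little off and sometimes report something else, mostly with a low value. They report only what shows in the picture. A call takes as long as a camera call.
- ctrl.cut_out(name, picture): "mask" (420x560 bool, what is visible of it) and "centre" ([row, column] in pixels, amid what is visible of it).
The state is a dict: "time_s": time; "qpos": joint angles; "joint_vel": joint speeds; "tau": joint torques, N m; "ee_pos": TCP position; "eef_rot": TCP orientation; "force": force on the tool from outside, world axes, zero at the start; "moment": the same for the moment, N m; "grip_width": finger opening in m; "grip_force": force on a finger pad.
Only numpy, scipy, OpenCV 4.12 (cv2) and the standard library are available. Lean on these libraries where they do the work, as an engineer would, in place of code of your own. Each camera call takes 0.05 s, during which the arm holds its last target. There are 200 camera calls.

## Working session

There is one attempt and no reset: what is moved stays moved. The work goes in short steps, Python scripts to look and compute and a tool call to move; the robot and the scene stay as the last step left them, time stands still between calls to the robot, and variables do not carry over. Pictures are saved under pics/ and viewed, at most 10 in all, crops included, and the job is handed in when it is done.

Besides the shell and the picture viewer there is one more tool, called after ">>>" as name(argument=value, ...), one argument or row to a line, values as JSON. move_arm: Moves the arm, as the interface text tells. Its arguments: {"type":"object","properties":{"increments":{"type":"array","items":{"type":"array","items":{"type":"number"}}},"force":{"type":"number"}},"required":["increments"]}

```bash
mkdir -p pics; cat > h.py <<'E'
import numpy as np, cv2, pickle
from station import ctrl
def save(d,n): cv2.imwrite('pics/'+n,d['color'])
def ray(d,pose,px):
    K=np.array(d['K']); v=np.linalg.inv(K)@[px[0],px[1],1.]; v=pose[:3,:3]@v
    return pose[:3,3],v/np.linalg.norm(v)
def atz(d,pose,px,z):
    o,v=ray(d,pose,px); return o+v*(z-o[2])/v[2]
def proj(d,pose,P):
    q=np.linalg.inv(pose)@np.append(P,1); q=np.array(d['K'])@q[:3]; return q[:2]/q[2]
E
python3 - <<'E'
from h import *
for c in ['scene','side']:
    d=ctrl.camera(c); save(d,c+'0.png'); P=np.array(d['pose']); print(c,P[:3,3].round(3),P[:3,2].round(2))
    pickle.dump(d,open(c+'.pkl','wb'))
    for n in ['scoop','scoop_hook','jar','plate','unit','plunger_top','bottle','can','jarlid','pin']:
        r=ctrl.cut_out(n,d)
        for x in r[:2]:
            m=np.array(x['mask']); ys,xs=np.where(m)
            print(n,round(x['conf'],2),np.round(x['centre']),m.sum(),(xs.min(),xs.max(),ys.min(),ys.max()) if len(xs) else '')
print(ctrl.get_obs())
E
```

```text
scene [1.017 0.487 1.149] [-0.34 -0.4  -0.85]
scoop 0.77 [150. 211.] 661 (np.int64(194), np.int64(224), np.int64(126), np.int64(167))
scoop 0.72 [214. 295.] 193 (np.int64(289), np.int64(305), np.int64(207), np.int64(220))
scoop_hook 0.57 [149. 212.] 714 (np.int64(194), np.int64(224), np.int64(126), np.int64(167))
jar 0.62 [290. 405.] 2931 (np.int64(377), np.int64(436), np.int64(258), np.int64(323))
plate 0.64 [160. 226.] 563 (np.int64(199), np.int64(242), np.int64(138), np.int64(175))
unit 0.8 [221. 287.] 2342 (np.int64(259), np.int64(318), np.int64(185), np.int64(250))
plunger_top 0.58 [200. 200.] 1051 (np.int64(184), np.int64(214), np.int64(179), np.int64(222))
plunger_top 0.51 [211. 295.] 199 (np.int64(289), np.int64(305), np.int64(207), np.int64(221))
bottle 0.76 [309. 272.] 1536 (np.int64(259), np.int64(291), np.int64(280), np.int64(337))
can 0.89 [201. 198.] 994 (np.int64(184), np.int64(213), np.int64(179), np.int64(221))
jarlid 0.83 [286. 219.] 1596 (np.int64(197), np.int64(242), np.int64(262), np.int64(306))
pin 0.25 [311. 276.] 1425 (np.int64(260), np.int64(291), np.int64(28
[... 934 characters left out ...]
p.int64(248), np.int64(294))
{'time_s': 1.1, 'qpos': array([-1.38660804e+00,  2.99875226e-01,  1.52099656e+00,  1.32692247e-05,
        1.32072020e+00, -6.65856720e-02]), 'joint_vel': array([-0.00046348,  0.00025284, -0.00041159, -0.0002244 , -0.00048351,
       -0.00084759]), 'tau': array([ 2.64716518e-04, -5.31668866e+01, -3.52915585e+01,  7.08537293e-02,
        2.13636376e-02, -7.49341666e-06]), 'ee_pos': array([ 0.13649033, -0.53278128,  0.20546063]), 'eef_rot': array([ 3.14159114e+00, -1.27839014e-05,  2.50770672e-01]), 'force': array([ 0.39696594,  0.32913529, -0.19242913]), 'moment': array([-0.00078776,  0.00067273, -0.00450517]), 'grip_force': 0.0, 'grip_width': 0.09377931176660406}
```

View pics/scene0.png

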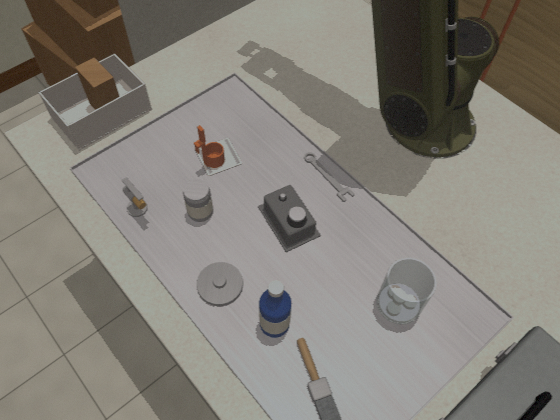

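View pics/side0.png

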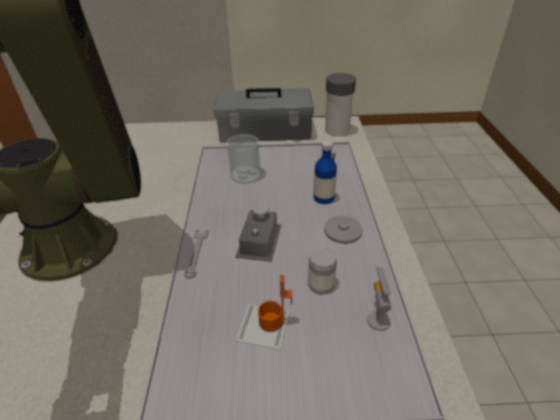

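```bash
cat > fit.py <<'E'
from h import *
from scipy.optimize import minimize
def cyl(r,z0,z1,cx=0,cy=0):
    a=np.linspace(0,2*np.pi,40,endpoint=False)
    return np.vstack([np.c_[cx+r*np.cos(a),cy+r*np.sin(a),0*a+z] for z in (z0,z1)])
def box(x0,x1,y0,y1,z0,z1): return np.array([[x,y,z] for x in(x0,x1) for y in (y0,y1) for z in (z0,z1)])
SCOOP=[cyl(.027,0,.045),box(.0255,.0305,-.009,.009,.01,.101),box(.023,.033,-.009,.009,.101,.15),
  box(.0255,.0495,-.009,.009,.095,.101),box(.0445,.0495,-.006,.006,.071,.101)]
JAR=[cyl(.052,0,.13)]
UNIT=[box(-.05,.05,-.075,.075,0,.003),box(-.04,.04,-.065,.065,0,.06),cyl(.020,.078,.088,0,.035),cyl(.012,.06,.088,0,.035),cyl(.006,.06,.072,0,-.035)]
S=4
def rend(d,P,parts,p,z):
    x,y,t=p; c,s=np.cos(t),np.sin(t); im=np.zeros((420*S,560*S),np.uint8); iP=np.linalg.inv(P)
    for q in parts:
        w=np.c_[x+c*q[:,0]-s*q[:,1],y+s*q[:,0]+c*q[:,1],z+q[:,2]]
        k=(iP[:3,:3]@w.T+iP[:3,3:]); k=np.array(d['K'])@k; uv=(k[:2]/k[2]).T
        cv2.fillConvexPoly(im,cv2.convexHull(((uv+.5)*S-.5).round().astype(np.int32)),1)
    return im>0
def fit(views,parts,p0,z,free=3):
    M=[(d,P,cv2.resize(m.astype(np.uint8),None,fx=S,fy=S,interpolation=cv2.INTER_NEAREST)>0) for d,P,m in views]
    def f(q):
        p=list(q*[.01,.01,.2][:free])+list(p0[free:]); c=0
        for d,P,m in M:
            r=rend(d,P,parts,p,z); c+=1-(r&m).sum()/max(1,(r|m).sum())
        return c/len(M)
    q0=np.array(p0[:free])/np.array([.01,.01,.2][:free])
    r=minimize(f,q0,method='Nelder-Mead',options=dict(initial_simplex=np.vstack([q0]+[q0+2*e for e in np.eye(free)]),xatol=.005,fatol=1e-5))
    return r.x*[.01,.01,.2][:free],r.fun
E
cat > m1.py <<'E'
from fit import *
D={c:pickle.load(open(c+'.pkl','rb')) for c in('scene','side')}
P={c:np.array(D[c]['pose']) for c in D}
def tri(a,b):
    (o1,v1),(o2,v2)=ray(D['scene'],P['scene'],a),ray(D['side'],P['side'],b)
    s=np.linalg.lstsq(np.c_[v1,-v2],o2-o1,rcond=None)[0]
    return (o1+s[0]*v1+o2+s[1]*v2)/2, np.linalg.norm(o1+s[0]*v1-o2-s[1]*v2)
print('plunger tri',tri((296,214),(261,214)))
for c,u in(('scene',(297,213)),('side',(261,214))): print(c,'plunger',atz(D[c],P[c],u,.091))
V={n:[(D[c],P[c],np.array(ctrl.cut_out(n,D[c])[0]['mask'])) for c in D] for n in('scoop','jar')}
uc=ctrl.cut_out('unit',D['scene'])[0]['mask']
pickle.dump((V,uc),open('V.pkl','wb'))
for k in (slice(0,2),slice(0,1),slice(1,2)):
    j=atz(D['side'],P['side'],(244,160),.07); print('jar',fit(V['jar'][k],JAR,[*j[:2],0],.003,2))
for k in (slice(0,2),slice(0,1),slice(1,2)):
    j=atz(D['side'],P['side'],(271,318),.03)
    print('scoop',min((fit(V['scoop'][k],SCOOP,[*j[:2],t],.007) for t in(-1.9,-1.2,-.5,0,.5)),key=lambda r:r[1]))
j=atz(D['scene'],P['scene'],(289,215),.05)
print('unit',sorted([fit([(D['scene'],P['scene'],np.array(uc))],UNIT,[*j[:2],t],.003) for t in(-.5,0,.5,1.57,3.1,-1.57)],key=lambda r:r[1])[:3])
for n,r,h in(('bottle',.034,.2),('can',.033,.1),('jarlid',.054,.02)):
    m=np.array(ctrl.cut_out(n,D['scene'])[0]['mask']);ys,xs=np.where(m); j=atz(D['scene'],P['scene'],(xs.mean(),ys.mean()),h/2)
    print(n,fit([(D['scene'],P['scene'],m)],[cyl(r,0,h)],[*j[:2],0],.003,2))
E
python3 m1.py
```

```text
plunger tri (array([0.53579635, 0.01747342, 0.07715966]), np.float64(0.007781260231941467))
scene plunger [0.53427674 0.02331246 0.091     ]
side plunger [ 0.54007728 -0.00169556  0.091     ]
jar (array([0.47916952, 0.31867137]), np.float64(0.039095471971798024))
jar (array([0.4766657 , 0.31837079]), np.float64(0.023435869610584747))
jar (array([0.48043281, 0.31778386]), np.float64(0.036004250797024406))
scoop (array([ 0.55521571, -0.28466524,  0.01790688]), np.float64(0.10919087497501484))
scoop (array([ 0.55318823, -0.283635  , -0.00703267]), np.float64(0.08127797770560874))
scoop (array([ 0.55582216, -0.28512677, -0.03501166]), np.float64(0.07784047191587584))
unit [(array([ 0.52767997, -0.0110176 , -0.23218039]), np.float64(0.07211586152167448)), (array([ 0.52665552, -0.01129798, -0.2231079 ]), np.float64(0.07235603132124091)), (array([ 0.52704625, -0.01090509, -0.22276302]), np.float64(0.07253770524282421))]
bottle (array([0.74108963, 0.18522319]), np.float64(0.23542614876239165))
can (array([ 0.6792382 , -0.17670605]), np.float64(0.09124692699102399))
jarlid (array([0.76541515, 0.01765983]), np.float64(0.07330526926985048))
```

The scene picture shows the scoop at (211,150), the jar at (405,290), the plunger at (297,213) and the pin at (283,196). The fits from both cameras agree, so I'm moving above the scoop.

>>> move_arm(
  increments=[
    [1,0.705,-0.186,-0.08,0,0,0],
    [1,0.705,-0.186,-0.08,0,0,0],
    [1,0.705,-0.186,-0.08,0,0,0],
    [1,0.705,-0.186,-0.08,0,0,0],
    [1,0.705,-0.186,-0.08,0,0,0],
    [1,0.705,-0.186,-0.08,0,0,0],
    [1,0.705,-0.186,-0.08,0,0,0],
    [1,0.705,-0.186,-0.08,0,0,0],
    [1,0.705,-0.186,-0.08,0,0,0],
    [1,0.705,-0.186,-0.08,0,0,0],
    [1,0.705,-0.186,-0.08,0,0,0],
    [1,0.705,-0.186,-0.08,0,0,0],
    [1,0.705,-0.186,-0.08,0,0,0],
    [1,0.705,-0.186,-0.08,0,0,0],
    [1,0,0,0,0,0,0.125],
    [1,0,0,0,0,0,0.125],
    [1,0,0,0,0,0,0],
  ],
)

```text
time_s: 3.2
ee_pos: [0.5824, -0.284, 0.2612]
eef_rot: [-3.141, 0.0, -0.001]
force: [0.2, 0.4, 0.6]
grip_width: 0.0941
grip_force: 0.0
```

```bash
cat >> fit.py <<'E'
from scipy.spatial.transform import Rotation as R
def wrist():
    o=ctrl.get_obs(); d=ctrl.camera('wrist'); T=np.eye(4); T[:3,:3]=R.from_euler('xyz',o['eef_rot']).as_matrix(); T[:3,3]=o['ee_pos']
    return d,T@np.array(d['tool_from_camera'])
E
python3 - <<'E'
from fit import *
d,P=wrist(); print(P[:3,3],P[:3,2])
m=np.array(ctrl.cut_out('scoop',d)[0]['mask'])
(V,uc)=pickle.load(open('V.pkl','rb'))
best=min((fit([(d,P,m)],SCOOP,[.5545,-.2845,t],.007) for t in(-.5,0,.5)),key=lambda r:r[1]); print(best)
print(fit([(d,P,m)]+V['scoop'],SCOOP,best[0],.007))
im=d['color'].copy(); r=rend(d,P,SCOOP,best[0],.007); cs,_=cv2.findContours(cv2.resize(r.astype(np.uint8),(560,420)),cv2.RETR_EXTERNAL,cv2.CHAIN_APPROX_NONE)
cv2.drawContours(im,cs,-1,(0,255,0),1); cs,_=cv2.findContours(m.astype(np.uint8),cv2.RETR_EXTERNAL,cv2.CHAIN_APPROX_NONE); cv2.drawContours(im,cs,-1,(255,0,0),1)
cv2.imwrite('pics/w1.png',im)
E
```

```text
[ 0.65818146 -0.28316415  0.44044734] [-2.62454383e-01 -9.37396320e-05 -9.64944396e-01]
(array([ 0.55530125, -0.28349674, -0.04271737]), np.float64(0.0636123092536881))
(array([ 0.55499849, -0.28414936, -0.01418556]), np.float64(0.09834484290081535))
```

View pics/w1.png

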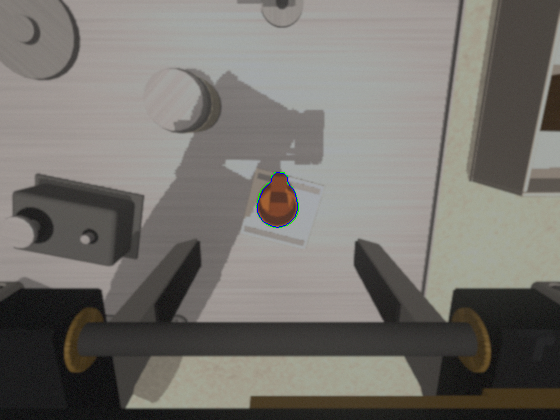

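The wrist picture shows the scoop at (278,203), and the fitted outline matches it. The tab is under the TCP, so I'm descending and gripping.

>>> move_arm(
  increments=[
    [1,0.02,0,0.5,0,0,0.03],
    [1,0,0,0.5,0,0,0],
    [1,0,0,0.5,0,0,0],
    [1,0,0,0.5,0,0,0],
    [1,0,0,0.5,0,0,0],
    [1,0,0,0.45,0,0,0],
    [0,0,0,0,0,0,0],
    [0,0,0,0,0,0,0],
    [0,0,0,0,0,0,0],
    [0,0,0,0,0,0,0],
    [0,0,0,0,0,0,0],
    [0,0,0,0,0,0,0],
    [0,0,0,0,0,0,0],
    [0,0,0,0,0,0,0],
  ],
  force=20,
)

```text
time_s: 4.7
ee_pos: [0.5833, -0.2842, 0.114]
eef_rot: [3.142, -0.0, -0.029]
force: [0.0, -0.1, -0.9]
grip_width: 0.0336
grip_force: 0.0
```

>>> move_arm(
  increments=[
    [0,0,0,0,0,0,0],
    [0,0,0,0,0,0,0],
    [0,0,0,0,0,0,0],
    [0,0,0,0,0,0,0],
    [0,0,0,0,0,0,0],
    [0,0,0,0,0,0,0],
    [0,0,0,-0.2,0,0,0],
    [0,0,0,-0.4,0,0,0],
    [0,0,0,-0.5,0,0,0],
    [0,0,0,-0.5,0,0,0],
    [0,0,0,-0.5,0,0,0],
    [0,0,0,-0.4,0,0,0],
    [0,0,0,0,0,0,0],
  ],
)

```text
time_s: 6.0
ee_pos: [0.584, -0.2846, 0.2427]
eef_rot: [3.139, -0.005, -0.029]
force: [0.5, 0.1, -0.0]
grip_width: 0.018
grip_force: 20.0
```

```bash
python3 - <<'E'
from fit import *
o=ctrl.get_obs(); print(o['ee_pos'],o['eef_rot'],o['force'],o['grip_width'])
d=ctrl.camera('side'); e=ctrl.camera('scene'); 
V=[(x,np.array(x['pose']),np.array(ctrl.cut_out('scoop',x)[0]['mask'])) for x in(d,e)]
for v in V: print(v[2].sum())
z=o['ee_pos'][2]-.1065
for dz in (-.004,0,.004): print(dz,fit(V,SCOOP,[.555,-.284,-.03],z+dz),fit(V[:1],SCOOP,[.555,-.284,-.03],z+dz))
cv2.imwrite('pics/s2.png',np.vstack([cv2.resize(d['color'][150:350,200:400],(400,400)),cv2.resize(e['color'][50:200,125:275],(400,400))])[:600*2].copy()[:, :][:800] if 0 else np.hstack([cv2.resize(d['color'][200:350,200:350],(400,400)),cv2.resize(e['color'][50:200,125:275],(400,400))]))
E
```

```text
[ 0.58400521 -0.28460111  0.24270374] [ 3.13900585 -0.00495984 -0.02915548] [ 0.49784245  0.1140832  -0.01042705] 0.018030850435225527
997
701
-0.004 (array([ 0.55699589, -0.28202141, -0.02164125]), np.float64(0.22255897670920838)) (array([ 0.55694667, -0.2827682 , -0.01040484]), np.float64(0.17300541803888236))
0 (array([ 0.55696211, -0.28413348, -0.04732166]), np.float64(0.24917417539391729)) (array([ 0.55691165, -0.28584344, -0.020968  ]), np.float64(0.17869542346133616))
0.004 (array([ 0.55687267, -0.28753281, -0.04643754]), np.float64(0.30345600589338473)) (array([ 0.55712989, -0.28929216, -0.03370716]), np.float64(0.1856309263311452))
```

View pics/s2.png

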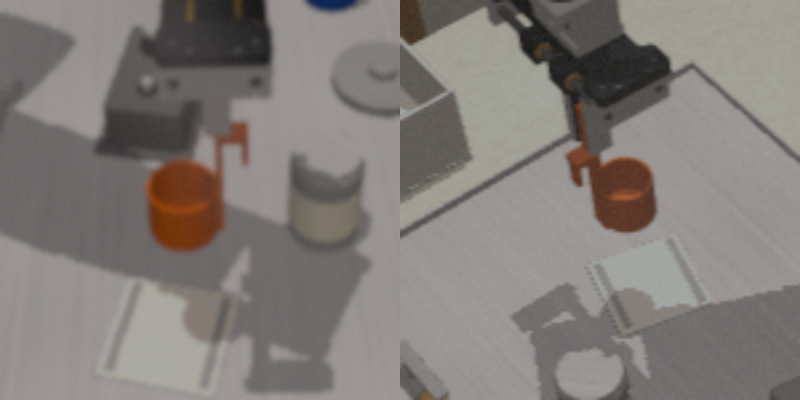

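Both crops show the scoop held upright, with its hook free. I'm carrying it over to the jar at height.

>>> move_arm(
  increments=[
    [0,-0.057,-0.19,0,0,0,0],
    [0,-0.114,-0.375,0,0,0,0],
    [0,-0.171,-0.565,0,0,0,0],
    [0,-0.228,-0.754,0,0,0,0],
    [0,-0.228,-0.754,0,0,0,0],
    [0,-0.228,-0.754,0,0,0,0],
    [0,-0.228,-0.754,0,0,0,0],
    [0,-0.228,-0.754,0,0,0,0],
    [0,-0.228,-0.754,0,0,0,0],
    [0,-0.228,-0.754,0,0,0,0],
    [0,-0.228,-0.754,0,0,0,0],
    [0,-0.228,-0.754,0,0,0,0],
    [0,-0.228,-0.754,0,0,0,0],
    [0,-0.228,-0.754,0,0,0,0],
    [0,-0.228,-0.754,0,0,0,0],
    [0,-0.171,-0.565,0,0,0,0],
    [0,-0.114,-0.375,0,0,0,0],
    [0,-0.057,-0.19,0,0,0,0],
  ],
)

```text
time_s: 8.0
ee_pos: [0.4276, 0.2874, 0.2384]
eef_rot: [3.141, 0.001, -0.027]
force: [-0.4, -0.1, -0.3]
grip_width: 0.0176
grip_force: 20.0
```

>>> move_arm(
  increments=[
    [0,0,0,0,0,0,-0.06],
    [0,0,0,0,0,0,-0.1],
    [0,0,0,0,0,0,-0.1],
    [0,0,0,0,0,0,-0.1],
    [0,0,0,0,0,0,-0.1],
    [0,0,0,0,0,0,-0.1],
    [0,0,0,0,0,0,-0.056],
    [0,0,0,0,0,0,0],
    [0,0,0,0,0,0,0],
    [0,0,0,0,0,0,0],
  ],
)

```text
time_s: 9.0
ee_pos: [0.4288, 0.2858, 0.2388]
eef_rot: [3.142, 0.0, 0.585]
force: [-0.5, -0.5, -0.9]
grip_width: 0.0179
grip_force: 20.0
```

```bash
python3 - <<'E'
from fit import *
o=ctrl.get_obs(); print(o['time_s'],o['ee_pos'],o['eef_rot'],o['force'],o['grip_width'])
d,P=wrist(); print(P[:3,3])
save(d,'w2.png'); pickle.dump((d,P),open('w2.pkl','wb'))
r=ctrl.cut_out('jar',d); m=np.array(r[0]['mask']); ys,xs=np.where(m); print(r[0]['conf'],m.sum(),xs.min(),xs.max(),ys.min(),ys.max())
print(fit([(d,P,m)],JAR,[.4785,.3184,0],.003,2))
im=d['color'].copy()
J=[.4785,.3184]
for z,rr in((.133,.052),(.133,.047)):
  uv=np.array([proj(d,P,[J[0]+rr*np.cos(a),J[1]+rr*np.sin(a),z]) for a in np.linspace(0,6.28,80)]); cv2.polylines(im,[uv.round().astype(np.int32)],True,(0,255,0) if rr>.05 else (0,255,255),1)
cv2.imwrite('pics/w2o.png',im)
E
```

```text
9.0 [0.42875893 0.28581302 0.23884733] [3.14158724e+00 1.37027342e-04 5.85244508e-01] [-0.47886567 -0.5203709  -0.92654836] 0.0179410824925464
[0.49176976 0.32898449 0.41810174]
0.79 10830 221 337 80 198
(array([0.47963813, 0.31813323]), np.float64(0.020213788812849964))
```

View pics/w2o.png

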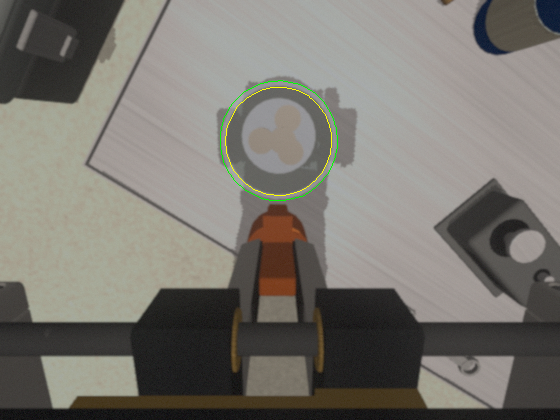

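The wrist picture shows the jar rim circle fitting at (279,140) and the scoop's bar tip at (278,206), centred on it. I'll check the tip's position against the projection.

```bash
python3 - <<'E'
from fit import *
d,P=pickle.load(open('w2.pkl','rb')); o=ctrl.get_obs(); e=o['ee_pos']; y=o['eef_rot'][2]
for dz in(-.005,0,.005):
  print([proj(d,P,e+np.array([a*np.cos(y)-b*np.sin(y),a*np.sin(y)+b*np.cos(y),-.0055+dz])).round(1) for a,b in((.0215,-.009),(.0215,.009))])
im=d['color'][190:240,230:330].astype(int); red=(im[...,2]-im[...,0]>50)
for r in range(0,40,3): 
  x=np.where(red[r])[0]; print(190+r,(x.min()+230,x.max()+230,len(x)) if len(x) else None)
E
```

```text
[array([292.9, 214. ]), array([264.2, 214.1])]
[array([293.3, 216.3]), array([263.9, 216.4])]
[array([293.7, 218.7]), array([263.6, 218.7])]
190 None
193 None
196 None
199 None
202 None
205 None
208 (np.int64(277), np.int64(279), 3)
211 (np.int64(272), np.int64(284), 4)
214 (np.int64(268), np.int64(289), 13)
217 (np.int64(262), np.int64(294), 33)
220 (np.int64(262), np.int64(296), 33)
223 (np.int64(262), np.int64(293), 32)
226 (np.int64(259), np.int64(294), 35)
229 (np.int64(256), np.int64(299), 44)
```

>>> move_arm(
  increments=[
    [0,0.025,0,0.2,0,0,0],
    [0,0,0,0.3,0,0,0],
    [0,0,0,0.3,0,0,0],
    [0,0,0,0.2,0,0,0],
    [0,0,0,0.2,0,0,0],
    [0,0,0,0.2,0,0,0],
    [0,0,0,0.2,0,0,0],
    [0,0,0,0.1,0,0,0],
    [0,0,0,0,0,0,0],
    [0,0,0,0,0,0,0],
  ],
)

```text
time_s: 10.1
ee_pos: [0.43, 0.2868, 0.1542]
eef_rot: [3.142, -0.0, 0.587]
force: [0.5, -0.6, 0.3]
grip_width: 0.0181
grip_force: 20.0
```

```bash
python3 - <<'E'
from fit import *
o=ctrl.get_obs(); print(o['time_s'],o['ee_pos'],o['eef_rot'],o['force'],o['moment'],o['grip_width'])
d=ctrl.camera('side'); e=ctrl.camera('scene'); w,P=wrist()
t=[cv2.resize(a,(400,300),interpolation=cv2.INTER_CUBIC) for a in (d['color'][110:215,190:330],e['color'][225:345,330:490],w['color'][60:270,140:420])]
cv2.imwrite('pics/s3.png',np.vstack([np.hstack(t[:2]),np.hstack([t[2],t[2]*0])]))
r=ctrl.cut_out('jar',w)[0]; print(fit([(w,P,np.array(r['mask']))],JAR,[.4785,.3184,0],.003,2))
E
```

```text
10.1 [0.43001591 0.28675374 0.15422944] [ 3.14158087e+00 -4.23278283e-04  5.86798951e-01] [ 0.54608403 -0.56422017  0.27498832] [-0.01739675 -0.07333188  0.00067648] 0.018135031593808474
(array([0.47921478, 0.3181606 ]), np.float64(0.05623300390371222))
```

View pics/s3.png

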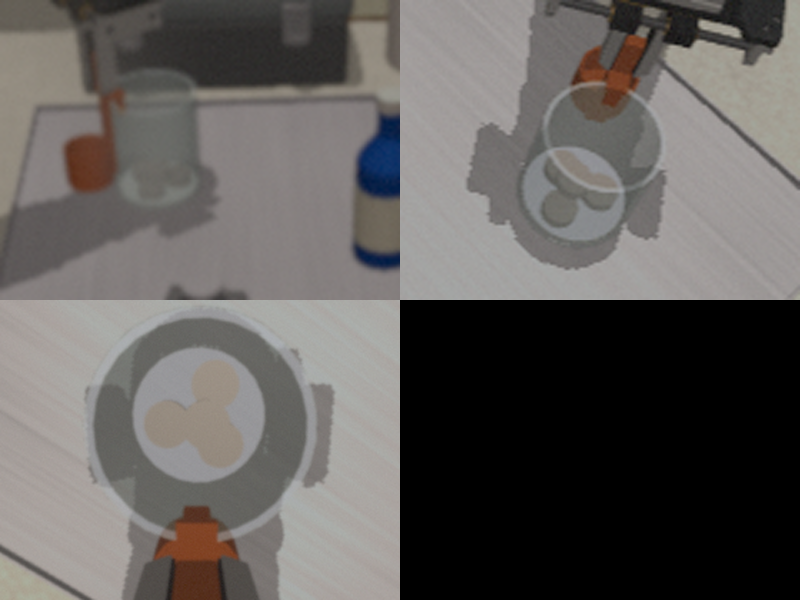

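The tongue is inside the rim and the cup outside. I'm lowering the last 10 mm slowly.

>>> move_arm(
  increments=[
    [0,0,0,0.05,0,0,0],
    [0,0,0,0.05,0,0,0],
    [0,0,0,0.04,0,0,0],
    [0,0,0,0.03,0,0,0],
    [0,0,0,0.02,0,0,0],
    [0,0,0,0,0,0,0],
    [0,0,0,0,0,0,0],
  ],
)

```text
time_s: 11.0
ee_pos: [0.4299, 0.2866, 0.1447]
eef_rot: [3.142, -0.0, 0.587]
force: [-2.2, -1.0, 4.9]
grip_width: 0.0178
grip_force: 20.0
```

Contact at about 5 N at the expected height. I'm releasing, then going straight up.

>>> move_arm(
  increments=[
    [0.25,0,0,0,0,0,0],
    [0.4,0,0,0,0,0,0],
    [0.6,0,0,0,0,0,0],
    [0.6,0,0,0,0,0,0],
    [0.6,0,0,0,0,0,0],
    [0.6,0,0,0,0,0,0],
    [0.6,0,0,-0.3,0,0,0],
    [0.6,0,0,-0.5,0,0,0],
    [0.6,0,0,-0.5,0,0,0],
    [0.6,0,0,-0.5,0,0,0],
    [0.6,0,0,-0.2,0,0,0],
    [0.6,0,0,0,0,0,0],
  ],
)

```text
time_s: 12.2
ee_pos: [0.4302, 0.2868, 0.2452]
eef_rot: [3.141, -0.002, 0.587]
force: [1.4, -0.5, -0.1]
grip_width: 0.0561
grip_force: 0.0
```

```bash
python3 - <<'E'
from fit import *
o=ctrl.get_obs(); print(o['time_s'],o['ee_pos'],o['eef_rot'],o['force'],o['grip_width'])
d=ctrl.camera('side'); e=ctrl.camera('scene'); w,P=wrist()
t=[cv2.resize(a,(400,300),interpolation=cv2.INTER_CUBIC) for a in (d['color'][110:215,190:330],e['color'][225:345,330:490],w['color'][60:270,140:420])]
cv2.imwrite('pics/s4.png',np.vstack([np.hstack(t[:2]),np.hstack([t[2],t[2]*0])]))
r=ctrl.cut_out('jar',w)[0]; print(fit([(w,P,np.array(r['mask']))],JAR,[.4785,.3184,0],.003,2))
r=ctrl.cut_out('unit',w)
if r:
  m=np.array(r[0]['mask']); ys,xs=np.where(m); print('unit',r[0]['conf'],m.sum(),xs.max(),fit([(w,P,m)],UNIT,[.5277,-.011,-.23],.003))
r=ctrl.cut_out('plunger_top',w); print([(x['conf'],x['centre']) for x in r])
E
```

```text
12.2 [0.43018175 0.28684663 0.24523943] [ 3.14145952e+00 -1.96855182e-03  5.86803756e-01] [ 1.39868197 -0.48533053 -0.09467287] 0.05608223611972611
(array([0.47963794, 0.31801679]), np.float64(0.06800324798607338))
unit 0.75 9066 559 (array([ 0.52775858, -0.01267001, -0.20298196]), np.float64(0.06992506877822802))
[(0.82, [243.2, 523.3])]
```

View pics/s4.png

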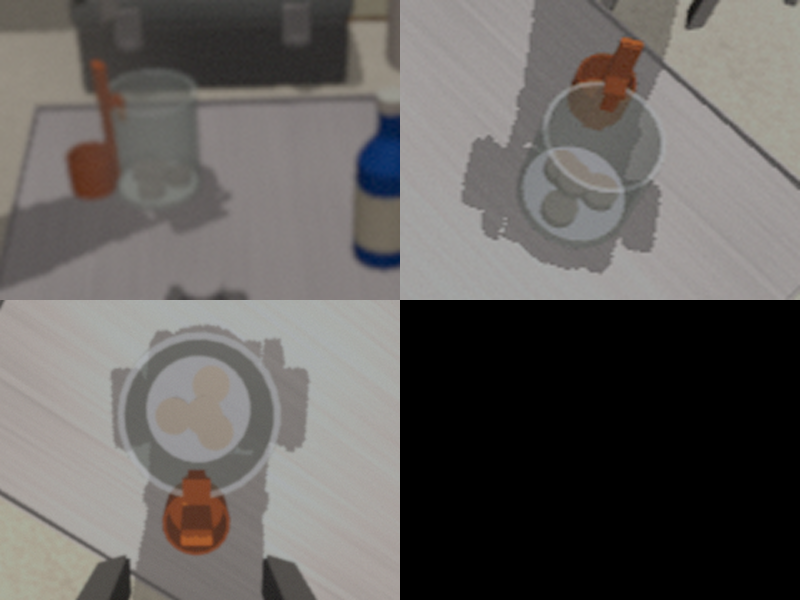

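The scoop hangs on the rim with the tongue inside, and the jar hasn't moved. Next is the plunger, with the fingers shut.

>>> move_arm(
  increments=[
    [0.6,-0.06,0.28,0,0,0,0],
    [0.3,-0.119,0.558,0,0,0,0],
    [0,-0.119,0.558,0,0,0,0],
    [0,-0.119,0.558,0,0,0,0],
    [0,-0.119,0.558,0,0,0,0],
    [0,-0.119,0.558,0,0,0,0],
    [0,-0.119,0.558,0,0,0,0],
    [0,-0.119,0.558,0,0,0,0],
    [0,-0.119,0.558,0,0,0,0],
    [0,-0.119,0.558,0,0,0,0],
    [0,-0.06,0.278,0,0,0,0],
    [0,0,0,0.3,0,0,0],
    [0,0,0,0.5,0,0,0],
    [0,0,0,0.5,0,0,0],
    [0,0,0,0.5,0,0,0],
    [0,0,0,0.5,0,0,0],
    [0,0,0,0.3,0,0,0],
    [0,0,0,0,0,0,0],
    [0,0,0,0,0,0,0],
  ],
)

```text
time_s: 14.4
ee_pos: [0.5349, 0.0213, 0.115]
eef_rot: [3.141, -0.0, 0.587]
force: [-0.1, -0.3, 1.3]
grip_width: 0.0004
grip_force: 0.0
```

```bash
python3 - <<'E'
from fit import *
o=ctrl.get_obs(); print(o['time_s'],o['ee_pos'],o['eef_rot'],o['force'],o['grip_width'])
d=ctrl.camera('side'); e=ctrl.camera('scene'); 
t=[cv2.resize(a,(400,300),interpolation=cv2.INTER_CUBIC) for a in (d['color'][165:270,190:330],e['color'][155:275,210:370])]
cv2.imwrite('pics/s5.png',np.hstack(t))
E
```

```text
14.4 [0.53486325 0.02130598 0.11496574] [ 3.14149096e+00 -1.74146970e-04  5.86868223e-01] [-0.10752276 -0.27089037  1.3177467 ] 0.0004156484215776446
```

View pics/s5.png

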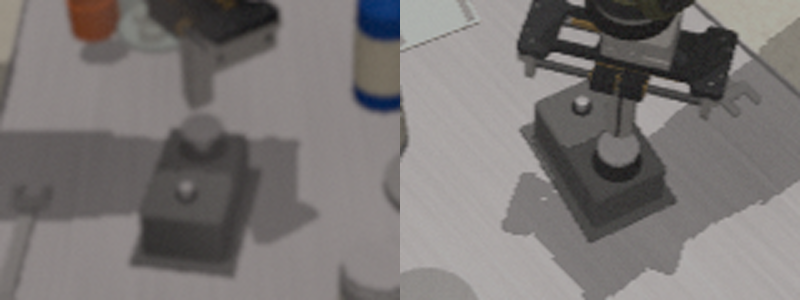

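The closed fingers are centred above the plunger head and the pin is well clear. I'm pressing now.

>>> move_arm(
  increments=[
    [0,0,0,0.2,0,0,0],
    [0,0,0,0.2,0,0,0],
    [0,0,0,0.15,0,0,0],
    [0,0,0,0.1,0,0,0],
    [0,0,0,0.05,0,0,0],
    [0,0,0,0.05,0,0,0],
    [0,0,0,0.05,0,0,0],
    [0,0,0,0,0,0,0],
    [0,0,0,0,0,0,0],
  ],
)

```text
time_s: 15.4
ee_pos: [0.5348, 0.0214, 0.0747]
eef_rot: [3.142, -0.0, 0.587]
force: [-4.3, 0.0, 10.6]
grip_width: 0.0006
grip_force: 5.2
```

>>> move_arm(
  increments=[
    [0,0,0,0.03,0,0,0],
    [0,0,0,0.02,0,0,0],
    [0,0,0,0.02,0,0,0],
    [0,0,0,0,0,0,0],
    [0,0,0,0,0,0,0],
  ],
)

```text
time_s: 15.9
ee_pos: [0.5351, 0.0214, 0.073]
eef_rot: [3.141, -0.001, 0.587]
force: [-13.1, -0.4, 30.1]
grip_width: 0.0006
grip_force: 15.2
```

At the stop: z is 0.073 and the force jumped to 30 N. I'm holding, then releasing.

>>> move_arm(
  increments=[
    [0,0,0,0,0,0,0],
    [0,0,0,0,0,0,0],
    [0,0,0,0,0,0,0],
    [0,0,0,0,0,0,0],
    [0,0,0,0,0,0,0],
    [0,0,0,0,0,0,0],
    [0,0,0,0,0,0,0],
    [0,0,0,0,0,0,0],
    [0,0,0,0,0,0,0],
    [0,0,0,0,0,0,0],
    [0,0,0,0,0,0,0],
    [0,0,0,0,0,0,0],
  ],
)

```text
time_s: 17.1
ee_pos: [0.5351, 0.0214, 0.073]
eef_rot: [3.141, -0.001, 0.587]
force: [-12.3, 0.1, 31.4]
grip_width: 0.0005
grip_force: 15.2
```

>>> move_arm(
  increments=[
    [0,0,0,-0.1,0,0,0],
    [0,0,0,-0.2,0,0,0],
    [0,0,0,-0.4,0,0,0],
    [0,0,0,-0.5,0,0,0],
    [0,0,0,-0.5,0,0,0],
    [0,0,0,-0.5,0,0,0],
    [0,0,0,-0.3,0,0,0],
    [0,0,0,0,0,0,0],
    [0,0,0,0,0,0,0],
    [0,0,0,0,0,0,0],
  ],
)

```text
time_s: 18.1
ee_pos: [0.5343, 0.0214, 0.1945]
eef_rot: [-3.14, 0.002, 0.587]
force: [0.4, -0.2, -0.6]
grip_width: 0.0001
grip_force: 0.0
```

```bash
python3 - <<'E'
from fit import *
d=ctrl.camera('side'); e=ctrl.camera('scene'); 
t=[cv2.resize(a,(400,300),interpolation=cv2.INTER_CUBIC) for a in (d['color'][110:257,190:386],e['color'][155:338,210:454])]
cv2.imwrite('pics/s6.png',np.hstack(t))
E
```

```text
(no output)
```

View pics/s6.png

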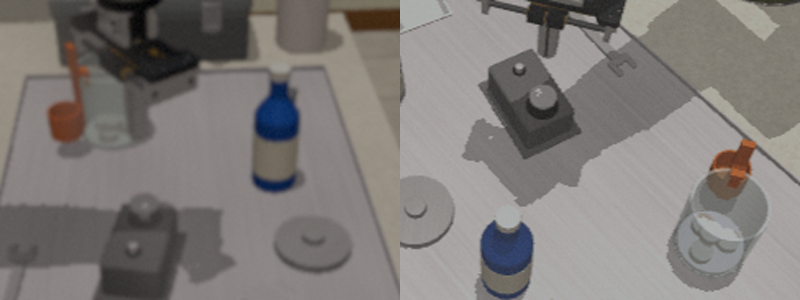

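The plunger is back up, the scoop still hangs on the rim, and everything else is in place. Handing in.

```bash
python3 -c "
from station import ctrl
print(ctrl.hand_in())"
```

```text
the job is handed in; nothing more can be done
None
```

The scoop hangs on the jar's rim and has been let go; the plunger was held at its stop for over a second and sprang back, and the job is handed in at about 18 s, though no verdict was returned.

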